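# Hold a welding filter plate in the shade tester's light path

### The arm

A 6-joint arm with a two-finger parallel gripper is mounted at the origin on the work surface. World frame = base frame: x ahead of the robot, y to its left, z up, the work surface at z = 0. Lengths are in mm, angles in rad, forces in N, time in s.
With the tool pointing down it reaches from about 350 to 725 mm from the base axis. Payload 4.3 kg.
Tool frame: the origin (TCP) lies at the very end of the fingers, on their centre line; the grasp point (between the pads) lies 19 mm behind it; z points along the fingers, y is the line along which they close (so a half turn about z gives the same grasp; the last joint's range is limited). The gripper opens to 85 mm and grips with 20 to 120 N. Pads are 22 mm wide; open, the fingers measure 114 mm over their backs; the gripper's body (76 mm by 85 mm) begins 54 mm behind the grasp point. The pads swing forward as they close: fully open they stand 13 mm farther back than shut.
Start: joints at [1.052, 0.377, 0.081, 1.274, 0, 1.46], TCP at [228.578, 527.654, 231.329] pointing down, gripper open.
Joint ranges: [-2.72, 2.72], [-0.84, 1.66], [-1.02, 1.22], [-1.77, 2.12], [-1.37, 1.28], [-3.14, 3.14]. Speed limits (rad/s): [2.57, 2.57, 3.14, 3.14, 3.14, 3.14].

### API

Orientations are given as a rotation vector (axis times angle).
In Python, from rig import get_state, get_image, close_job, recognise, masks_of gives the robot as it stands.
- The arm moves only by the tool drive_tool, never from a script. Its argument "motion" is a list of rows, each a list of 7 numbers: the shift along the tool's x, y, z in m, then the turn, a rotation vector about the tool's x, y, z in rad, then the finger opening in m, from 0 to 0.0854. In form: [[dx, dy, dz, rx, ry, rz, hand], ...]. A call has 1 to 12 rows; each row is the pose to reach, as a shift and turn from the pose commanded when the call began, along the tool's axes at that moment; what a row does not reach only later rows make up. A row lasts 1/8 s, in which the tool goes at most 62.5 mm and 10.7 degrees, less where a joint would pass 70% of its speed; a pose out of reach is approached as far as the arm can. A call with a gripper value outside its range is refused whole. The fingers move at their own pace and stop on an object; "force" is the grip in N (left out, the last holds). Time passes only in rows, so rows that repeat a pose let the fingers close. It gives the time, the measured TCP pose, the force, the opening and the grip force at its end, in the units of the state.
- get_state(): the state, without advancing time (a new reading comes with each control period).
- get_image(name): name is "scene" or "top"; returns a dict with "img" (480x640x3 uint8, blue, green, red), "intrinsics" (3x3 intrinsics, pixels), "camera_from_world" (4x4, takes a point from world to camera coordinates). Camera axes: x right, y down, z forward; pixel columns grow to the right and rows downward; lengths in mm; the calibration is good to about 2 mm. A picture is of the moment at which its call begins. There is no depth.
- close_job(): hands the job in; it is judged then, once.
Trained networks look in a picture, given as the dict that the camera call returned (one of the last four; its "shot" number tells which), for a name from the list of things; names that differ only in an ending like _2 or _b are one class to them, and where a whole thing is asked for, a point or a joint stands for the part that bears it (a point fixed in the world has none). Each returns a list of dicts, best first, with "conf" (0 to 1); they miss things now and then, are a little off and sometimes report something else, mostly with a low value. They report only what shows in the picture. A call takes as long as a camera call. They do not tell look-alikes from the thing itself.
- recognise(query, picture): "pixel" ([row, column] in pixels, amid what is visible of it).
- masks_of(query, picture): "region" (480x640 bool, what is visible of it) and "pixel" ([row, column] in pixels, amid what is visible of it).
The state is a dict: "time": time; "qpos": joint angles; "joint_velocities": joint speeds; "effort": joint torques, N m; "eef_pos": TCP position; "tcp_rot": TCP orientation; "force": force on the tool from outside, world axes, zero at the start; "torque": the same for the moment, N m; "gripper_width": opening from 0.0 (shut) to 1.0 (fully open); "gripper_force": force on a finger pad.
Only numpy, scipy, OpenCV 4.12 (cv2) and the standard library are available. Lean on these libraries where they do the work, as an engineer would, in place of code of your own. Each camera call takes 0.05 s, during which the arm holds its last target. There are 200 camera calls.

### The job

Check the shade of the small welding filter plate: take it out of the rack by its frosted narrow edges only, never touching the glass faces with the fingers, and bring it into the light path of the shade tester. Hold it upright, square to the light and clear of the tester's base, and press it gently against the receiver's sprung collar, covering the whole mouth with clear glass, until you feel the collar come up against its stop. Finish while still holding it there, gripped and pressed home; leave the rest as it stands.

Things in the scene. Friction and masses are not known exactly. Their poses are not given: they have to be found in the camera images.
- plate: Small welding filter plate, dark green glass, 51 mm wide, 6 thick, 108 tall, about 83 g, upright in one of the rack's slots (which one varies), its lower 20 mm in the slot. All narrow edges and a 3 mm border along them are frosted (pale); inside that the faces are clear. Origin: centre of its underside; x along its width (grip across the 51 mm), y square to its faces, z up to its top edge.
- large_filter: A bystander: large filter plate of the same green glass, 90 mm wide, 6 mm thick, 110 mm tall, standing in another slot. Same origin and axes. Leave it.
- large_cover: A bystander: large clear cover plate, 90 x 6 x 110 mm, standing in the remaining slot. Same origin and axes. Leave it.
- rack: Black plastic rack fixed to the table: a block 110 mm (x) by 160 mm (y), 27 mm high, with three straight slots along x, 52 mm apart along y, each 8 mm wide and 20 mm deep (slot floor 7 mm above the table), open at both ends. Origin: centre of its underside.
- tester: Shade tester, fixed. Origin: centre of its underside; base 90 mm (x) by 290 (y), 20 high. Light path level along y at x = 0, 105 mm up. At +y the lamp: black barrel 52 mm across, bright lens at y = +63 facing -y. At -y the receiver: grey box 76 mm wide, y = -88 to -143, top 138 mm up, with a round black sprung collar standing out towards the lamp; 108 mm free gap between lens and collar.
- collar_mouth (a point): Centre of the collar's open front ring, which faces the lamp (tester +y); at rest it is at tester (0, -45, 105) mm and it moves with the collar. The ring is 40 mm across outside; its mouth is 30 mm across.
- collar (a joint): How far the sprung collar is pushed in towards the receiver (tester -y), in m: 0 at rest, 0.008 at its stop. The spring takes about 1.5 N to start and 4 N to reach the stop.
- magnet: A bystander: red arrow-shaped welding magnet lying on the table, about 85 x 90 mm, 14 mm high. Origin: on its underside, middle of the 85 mm bar.
- spray: A bystander: blue spray bottle, 72 mm across, 185 mm tall, standing on the table. Origin: centre of its underside.
Mind the look-alikes: they are no part of the job. Leave any orange look-alike of the plate alone.

How it is judged:
By the outcome, as a careful person would: the job done as asked, in the order asked, and still so for the second after the job is handed in, while the arm keeps its last pose, push and grip.
It also fails if it takes over 42 s, if anything falls off the work surface, if the arm or the gripper's body presses on something with over 40 N, if the wrist force passes 120 N, or if a joint passes its speed limit or range.

## Working session

There is one attempt and no reset: what is moved stays moved. The work goes in short steps, Python scripts to look and compute and a tool call to move; the robot and the scene stay as the last step left them, time stands still between calls to the robot, and variables do not carry over. Pictures are saved under pics/ and viewed, at most 10 in all, crops included, and the job is handed in when it is done.

Besides the shell and the picture viewer there is one more tool, called after "Emit:" as name(argument=value, ...), one argument or row to a line, values as JSON. drive_tool: Moves the arm, as the interface text tells. Its arguments: {"type":"object","properties":{"motion":{"type":"array"},"force":{"type":"number"}},"required":["motion"]}

```bash
mkdir -p pics; cat > h.py <<'E'
import numpy as np, cv2
from rig import *
def ray(p,px):
    K=np.array(p["intrinsics"]);T=np.array(p["camera_from_world"])
    R=T[:3,:3];c=-R.T@T[:3,3]
    d=R.T@np.linalg.inv(K)@np.array([px[1],px[0],1.]);return c,d
def atz(p,px,z):
    c,d=ray(p,px);return c+d*(z-c[2])/d[2]
def proj(p,X):
    K=np.array(p["intrinsics"]);T=np.array(p["camera_from_world"])
    q=K@(T[:3,:3]@np.array(X)+T[:3,3]);return [q[1]/q[2],q[0]/q[2]]
def tri(p1,a,p2,b):
    c1,d1=ray(p1,a);c2,d2=ray(p2,b)
    d1/=np.linalg.norm(d1);d2/=np.linalg.norm(d2)
    s=np.linalg.lstsq(np.c_[d1,-d2],c2-c1,rcond=None)[0]
    A=c1+d1*s[0];B=c2+d2*s[1];return (A+B)/2,np.linalg.norm(A-B)
E
python3 - <<'E'
from h import *
st=get_state();print(st)
P={}
for n in("scene","top"):
    p=get_image(n);P[n]=p;cv2.imwrite(f"pics/{n}0.png",p["img"])
    print(n,ray(p,[240,320]))
    for q in("plate","large_filter","rack","tester","collar_mouth","large_cover"):
        for m in masks_of(q,p)[:3]:
            if m["conf"]<.2: continue
            c=cv2.findNonZero(m["region"].astype(np.uint8))
            print(n,q,round(m["conf"],2),np.round(m["pixel"]),cv2.boundingRect(c),[np.round(v,1) for v in cv2.minAreaRect(c)])
E
```

```text
{'time': 0.0, 'qpos': array([1.05168815e+00, 3.78058866e-01, 7.96451217e-02, 1.27441895e+00,
       4.17615041e-06, 1.46049411e+00]), 'joint_velocities': array([-0.00147026,  0.00080799,  0.00108875, -0.00056577,  0.00089749,
       -0.00029742]), 'effort': array([ 2.21586655e-03, -4.63600445e+01,  2.69876450e+01,  2.05904996e-02,
       -1.47528426e-04,  7.78950579e-06]), 'eef_pos': array([228.23779259, 527.04763269, 230.37073273]), 'tcp_rot': array([-6.37559619e-01, -3.07556952e+00,  3.03897966e-03]), 'force': array([ 1.31692924, -0.94706505,  0.05822113]), 'torque': array([0.00242258, 0.00749303, 0.0168086 ]), 'gripper_force': 0.0, 'gripper_width': 1.0024215424924037}
scene (array([868.32638591, 575.52764974, 972.86740476]), array([-0.2301194 , -0.45708801, -0.8594171 ]))
scene plate 0.85 [251. 433.] (422, 236, 27, 34) [array([434. , 252.5]), array([22.8, 28. ]), np.float64(28.6)]
scene plate 0.64 [267. 384.] (372, 254, 25, 26) [array([383.8, 266.3]), array([18.5, 30.1]), np.float64(72.6)]
scene plate 0.58 [284. 336.] (334, 266, 7, 37) [array([337., 284.]), array([36.,  6.]), np.f
[... 1337 characters left out ...]
9. ]), np.float64(3.8)]
top large_filter 0.58 [290. 238.] (228, 262, 17, 50) [array([236. , 286.4]), array([12.7, 48.5]), np.float64(6.7)]
top tester 0.93 [252. 479.] (398, 216, 164, 67) [array([479.6, 252.6]), array([ 50. , 161.2]), np.float64(78.9)]
top tester 0.68 [284. 263.] (258, 270, 9, 29) [array([261.7, 284. ]), array([ 8. , 27.9]), np.float64(5.7)]
top collar_mouth 0.72 [239. 506.] (498, 231, 20, 21) [array([507.5, 241. ]), array([20., 19.]), np.float64(90.0)]
top collar_mouth 0.25 [235. 138.] (99, 209, 69, 49) [array([131.3, 231. ]), array([77.1, 35.8]), np.float64(33.7)]
top large_cover 0.78 [295. 286.] (281, 271, 12, 50) [array([286.8, 295.6]), array([ 8., 49.]), np.float64(6.3)]
```

View pics/scene0.png

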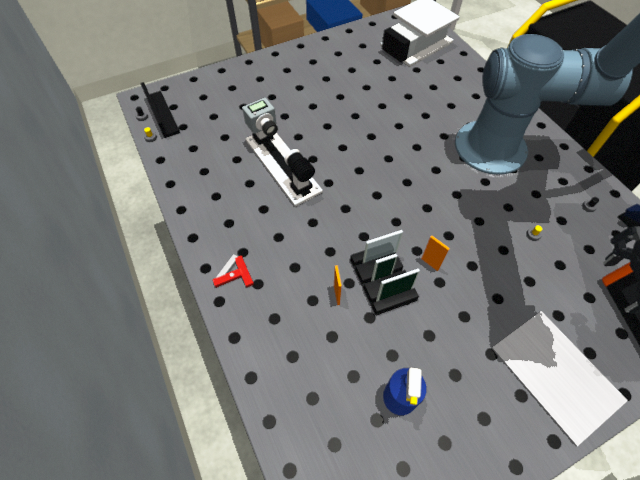

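View pics/top0.png

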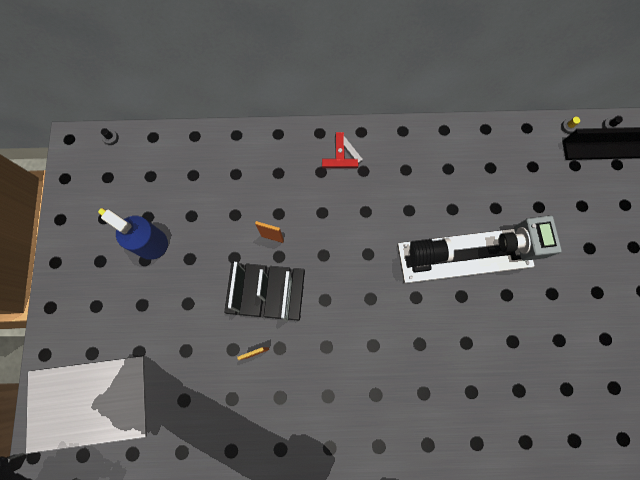

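The plate (small dark green) is in the middle slot, at top (row 284, col 262) and scene (row 267, col 384). The orange look-alikes stand outside the rack. I'll zoom in to pick corner points.

```bash
python3 - <<'E'
import cv2,numpy as np
t=cv2.imread("pics/top0.png");s=cv2.imread("pics/scene0.png")
def crop(im,x,y,w,h,f):
    c=cv2.resize(im[y:y+h,x:x+w],None,fx=f,fy=f,interpolation=cv2.INTER_CUBIC)
    for i in range(0,w,10):
        cv2.line(c,(i*f,0),(i*f,6 if (x+i)%50 else 14),(0,255,255),1)
        if (x+i)%20==0: cv2.putText(c,str(x+i),(i*f+2,14),0,.4,(0,255,255),1)
    for j in range(0,h,10):
        cv2.line(c,(0,j*f),(6,j*f),(0,255,255),1)
        if (y+j)%20==0: cv2.putText(c,str(y+j),(8,j*f+5),0,.4,(0,255,255),1)
    return c
A=np.zeros((600,800,3),np.uint8)
a=crop(t,390,210,180,80,4);A[:320,:720]=a
b=crop(t,220,255,100,70,4);A[320:,:400]=b
b=crop(s,340,220,90,70+30,4);A2=crop(s,340,225,100,70,4);A[320:,400:]=A2
cv2.imwrite("pics/z1.png",A)
B=crop(s,240,90,90,115,5);cv2.imwrite("pics/z2.png",B)
E
```

```text
(no output)
```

View pics/z1.png

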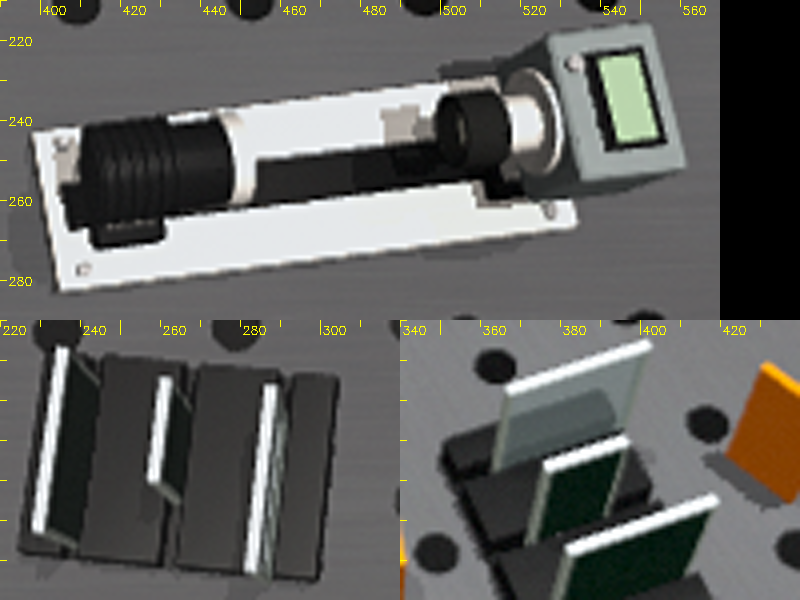

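View pics/z2.png

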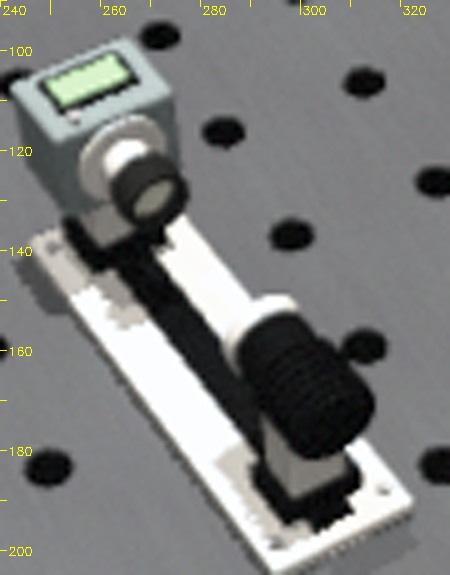

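```bash
cat > fit.py <<'E'
from h import *
from scipy.optimize import least_squares
def fit(pts,z0=0,x0=(450,100,0)):
    def f(v):
        c,s=np.cos(v[2]),np.sin(v[2])
        return np.ravel([np.array(proj(p,[v[0]+c*X[0]-s*X[1],v[1]+s*X[0]+c*X[1],X[2]]))-[px[1],px[0]] for p,X,px in pts])
    r=least_squares(f,x0,loss="soft_l1",x_scale=[100,100,1]);return r.x,f(r.x).reshape(-1,2)
E
python3 - <<'E'
from fit import *
t=get_image("top");s=get_image("scene")
T=[(t,(45,145,20),(397.5,242.5)),(t,(-45,145,20),(405.5,282.5)),(t,(-45,-145,20),(534.2,265.5)),
(t,(-38,-143,138),(561.2,251.2)),(t,(38,-143,138),(553,216.2)),(t,(-38,-88,138),(535,255.7)),(t,(38,-88,138),(527.5,218)),
(s,(-45,145,20),(322.6,190.6)),(s,(45,145,20),(295,204.4)),(s,(45,-145,20),(246.4,137.6)),
(s,(38,-88,138),(250,118)),(s,(-38,-88,138),(275,109)),(s,(38,-143,138),(242,107)),(s,(-38,-143,138),(265,97.6))]
P=[(t,(25.5,0,115),(261.5,269.5)),(t,(-25.5,0,115),(258.5,295.25)),(s,(25.5,0,115),(376.25,262.5)),(s,(-25.5,0,115),(397,255.25))]
R=[(t,(-55,80,27),(225,313)),(t,(-55,-80,27),(300,319.5)),(t,(55,-80,27),(304.5,268.75))]
for n,q in(("tester",T),("plate",P),("rack",R)):
    for nm,qq in ((n,q),(n+" top",[a for a in q if a[0] is t]),(n+" sc",[a for a in q if a[0] is s])):
        if qq: v,e=fit(qq);print(nm,v.round(3),np.abs(e).max().round(2),np.sqrt((e**2).mean()).round(2))
E
```

```text
tester [ 5.90334e+02 -2.12326e+02  9.60000e-02] 2.14 0.97
tester top [ 5.89538e+02 -2.13134e+02  9.70000e-02] 1.7 0.93
tester sc [ 5.92498e+02 -2.09408e+02  9.30000e-02] 1.19 0.59
plate [ 5.26415e+02  2.29026e+02 -1.13000e-01] 1.2 0.65
plate top [ 5.26001e+02  2.27743e+02 -1.13000e-01] 0.08 0.05
plate sc [ 5.27687e+02  2.31509e+02 -1.09000e-01] 0.1 0.08
rack [ 5.20886e+02  2.27525e+02 -1.13000e-01] 0.33 0.22
rack top [ 5.20886e+02  2.27525e+02 -1.13000e-01] 0.33 0.22
```

```bash
cat >> h.py <<'E'
from scipy.spatial.transform import Rotation as Ro
def delta(pos,yaw,start=None):
    """tool-frame shift (m) and turn to a tool-down pose whose tool y lies along +-yaw"""
    st=get_state();p0,r0=(st["eef_pos"],Ro.from_rotvec(st["tcp_rot"])) if start is None else start
    out=[]
    for k in(1,-1):
        y=k*np.array([np.cos(yaw),np.sin(yaw),0]);z=np.array([0,0,-1.])
        R=Ro.from_matrix(np.c_[np.cross(y,z),y,z])
        out.append((r0.inv()*R).as_rotvec())
    t=min(out,key=np.linalg.norm)
    return (r0.inv().apply(np.array(pos)-p0)/1000).round(4),t.round(4)
E
python3 - <<'E'
from h import *
s=(np.array([228.578,527.654,231.329]),Ro.from_rotvec(get_state()["tcp_rot"]))
print(s[1].as_matrix().round(3))
for z in(231,180,63): print(delta([526.4,228.5,z],-.113,s))
print(proj(get_image("top"),[526.4,228.5,115]))
for a in masks_of("spray",get_image("top"))[:1]: print(atz(get_image("top"),a["pixel"],100))
E
```

```text
[[-0.918  0.397  0.   ]
 [ 0.397  0.918  0.   ]
 [-0.     0.    -1.   ]]
(array([-3.922e-01, -1.561e-01,  3.000e-04]), array([ 2.000e-04, -1.000e-04,  1.275e+00]))
(array([-0.3922, -0.1561,  0.0513]), array([ 2.000e-04, -1.000e-04,  1.275e+00]))
(array([-0.3922, -0.1562,  0.1683]), array([ 2.000e-04, -1.000e-04,  1.275e+00]))
[np.float64(282.0915307159889), np.float64(259.62270971473777)]
[629.02642437 481.78776732 100.        ]
```

Emit:
drive_tool(
  motion=[
    [-0.04, -0.016, 0, 0, 0, 0.13, 0.0854],
    [-0.08, -0.032, 0, 0, 0, 0.26, 0.0854],
    [-0.12, -0.048, 0, 0, 0, 0.4, 0.0854],
    [-0.16, -0.064, 0, 0, 0, 0.54, 0.0854],
    [-0.2, -0.08, 0, 0, 0, 0.68, 0.0854],
    [-0.24, -0.096, 0, 0, 0, 0.82, 0.0854],
    [-0.28, -0.111, 0, 0, 0, 0.96, 0.0854],
    [-0.32, -0.127, 0, 0, 0, 1.1, 0.0854],
    [-0.36, -0.143, 0, 0, 0, 1.2, 0.0854],
    [-0.385, -0.153, 0, 0, 0, 1.275, 0.0854],
    [-0.392, -0.156, 0.02, 0, 0, 1.275, 0.0854],
    [-0.392, -0.156, 0.03, 0, 0, 1.275, 0.0854],
  ],
)

```text
time: 2.5
eef_pos: [526.2, 228.0, 200.2]
tcp_rot: [-2.344, -2.091, 0.002]
force: [-0.6, 0.1, 0.3]
gripper_width: 0.999
gripper_force: 0.0
```

```bash
python3 - <<'E'
from h import *
p=get_image("scene");s=get_state();print(s["time"],s["eef_pos"],s["qpos"],Ro.from_rotvec(s["tcp_rot"]).as_matrix().round(3))
print(delta([526.4,228.5,63],-.113))
cv2.imwrite("pics/s1.png",cv2.resize(p["img"][130:330,280:480],None,fx=3,fy=3,interpolation=2))
E
```

```text
2.55 [525.16170627 228.28283125 199.10407093] [2.99115022e-01 3.85254516e-01 9.28314569e-03 1.19811129e+00
 3.04792563e-04 1.98335956e+00] [[ 0.113  0.994 -0.003]
 [ 0.994 -0.113 -0.001]
 [-0.001 -0.003 -1.   ]]
(array([0.0005, 0.0016, 0.1361]), array([-0.0031,  0.001 , -0.0004]))
```

View pics/s1.png

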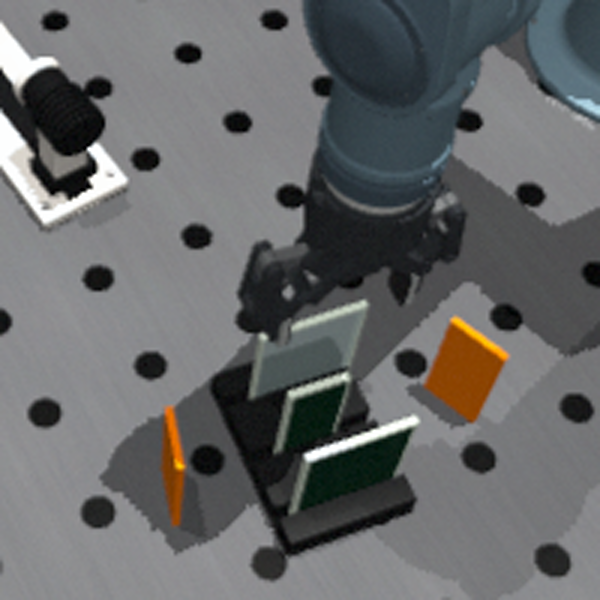

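The view shows the gripper above the middle slot, with its fingers spread along the plate's width. Before going down I'll check the clearance to the orange plates.

```bash
python3 - <<'E'
import cv2
from h import *
t=cv2.imread("pics/top0.png");p=get_image("top")
hsv=cv2.cvtColor(t,cv2.COLOR_BGR2HSV);m=cv2.inRange(hsv,(5,120,80),(25,255,255))
m[:210]=0;m[370:]=0;m[:,:230]=0;m[:,300:]=0
n,l,s,c=cv2.connectedComponentsWithStats(m)
for i in range(1,n):
    if s[i,4]<20: continue
    q=cv2.boxPoints(cv2.minAreaRect(cv2.findNonZero((l==i).astype(np.uint8))))
    for a in q: print(i,a.round(),atz(p,[a[1],a[0]],0)[:2].round(),atz(p,[a[1],a[0]],108)[:2].round())
E
```

```text
1 [252. 233.] [655. 261.] [627. 246.]
1 [255. 221.] [685. 253.] [654. 238.]
1 [286. 229.] [663. 184.] [634. 177.]
1 [282. 242.] [633. 193.] [607. 185.]
2 [237. 356.] [385. 291.] [387. 272.]
2 [267. 345.] [407. 228.] [406. 216.]
2 [268. 350.] [397. 224.] [398. 213.]
2 [239. 361.] [376. 287.] [379. 268.]
```

Emit:
drive_tool(
  motion=[
    [0, 0.001, 0.02, 0, 0, 0, 0.0854],
    [0, 0.001, 0.045, 0, 0, 0, 0.0854],
    [0, 0.001, 0.07, 0, 0, 0, 0.0854],
    [0, 0.001, 0.095, 0, 0, 0, 0.0854],
    [0, 0.001, 0.115, 0, 0, 0, 0.0854],
    [0, 0.001, 0.13, 0, 0, 0, 0.0854],
    [0, 0.001, 0.137, 0, 0, 0, 0.0854],
    [0, 0.001, 0.137, 0, 0, 0, 0.0854],
  ],
)

```text
time: 3.6
eef_pos: [527.1, 228.8, 64.3]
tcp_rot: [-2.343, -2.093, 0.0]
force: [-0.2, 0.3, 0.2]
gripper_width: 1.0
gripper_force: 0.0
```

```bash
python3 - <<'E'
from h import *
p=get_image("scene");q=get_image("top");s=get_state();print(s["time"],s["eef_pos"],s["force"])
a=cv2.resize(p["img"][190:320,330:460],None,fx=3,fy=4,interpolation=2);b=cv2.resize(q["img"][230:360,200:330],None,fx=3,fy=4,interpolation=2)
cv2.imwrite("pics/s2.png",np.hstack([a,b]))
E
```

```text
3.7 [527.83754004 228.83748514  65.08483163] [ 0.30579827 -0.52601452  0.42198429]
```

View pics/s2.png

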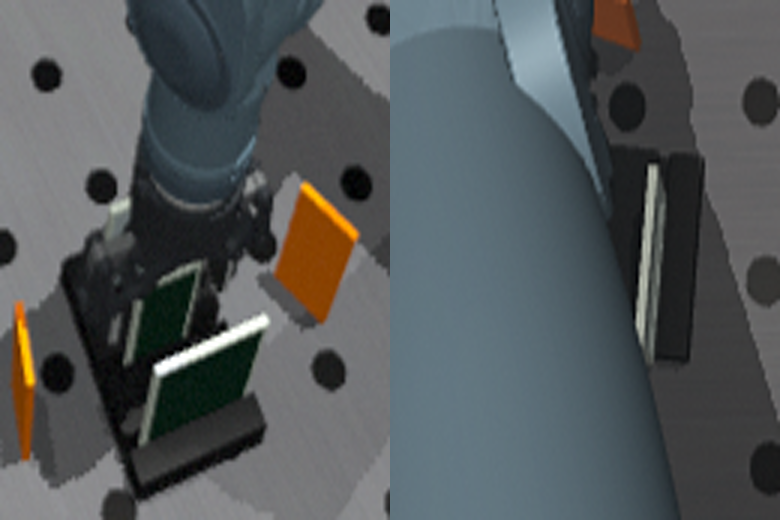

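The plate sits between the fingers with its faces clear, so I close on the edges.

Emit:
drive_tool(
  motion=[
    [0, 0, 0, 0, 0, 0, 0.065],
    [0, 0, 0, 0, 0, 0, 0.055],
    [0, 0, 0, 0, 0, 0, 0.045],
    [0, 0, 0, 0, 0, 0, 0.045],
    [0, 0, 0, 0, 0, 0, 0.045],
    [0, 0, 0, 0, 0, 0, 0.045],
    [0, 0, 0, 0, 0, 0, 0.045],
    [0, 0, 0, 0, 0, 0, 0.045],
  ],
  force=60,
)

```text
time: 4.7
eef_pos: [527.6, 228.7, 65.0]
tcp_rot: [2.343, 2.092, 0.001]
force: [-1.4, 0.2, 5.9]
gripper_width: 0.582
gripper_force: 61.6
```

Emit:
drive_tool(
  motion=[
    [0, 0, -0.004, 0, 0, 0, 0.045],
    [0, 0, -0.012, 0, 0, 0, 0.045],
    [0, 0, -0.024, 0, 0, 0, 0.045],
    [0, 0, -0.04, 0, 0, 0, 0.045],
    [0, 0, -0.06, 0, 0, 0, 0.045],
    [0, 0, -0.08, 0, 0, 0, 0.045],
    [0, 0, -0.1, 0, 0, 0, 0.045],
    [0, 0, -0.12, 0, 0, 0, 0.045],
    [0, 0, -0.137, 0, 0, 0, 0.045],
    [0, 0, -0.147, 0, 0, 0, 0.045],
    [0, 0, -0.15, 0, 0, 0, 0.045],
    [0, 0, -0.15, 0, 0, 0, 0.045],
  ],
)

```text
time: 6.2
eef_pos: [527.1, 228.5, 214.2]
tcp_rot: [-2.343, -2.092, 0.0]
force: [0.1, -0.3, -0.1]
gripper_width: 0.586
gripper_force: 62.0
```

```bash
python3 - <<'E'
from h import *
s=get_state();print(s["time"],s["eef_pos"],s["force"],s["gripper_width"],s["gripper_force"])
v=(590.3,-212.3,.096);c,n=np.cos(v[2]),np.sin(v[2])
for ty,z in((5,215),(5,93),(-42,93)):
    P=[v[0]-n*ty,v[1]+c*ty,z];print(ty,np.round(P,1),delta(P,v[2]))
p=get_image("scene");cv2.imwrite("pics/s3.png",cv2.resize(p["img"][130:330,280:480],None,fx=3,fy=3,interpolation=2))
E
```

```text
6.2 [527.13713279 228.51866896 214.16294683] [ 0.13692255 -0.28890904 -0.05886404] 0.5864437219951639 62.03314661979675
5 [ 589.8 -207.3  215. ] (array([-0.426 ,  0.1114, -0.0008]), array([-2.00e-04,  0.00e+00, -2.09e-01]))
5 [ 589.8 -207.3   93. ] (array([-0.426 ,  0.1115,  0.1212]), array([-2.00e-04,  0.00e+00, -2.09e-01]))
-42 [ 594.3 -254.1   93. ] (array([-0.472 ,  0.1212,  0.1212]), array([-2.00e-04,  0.00e+00, -2.09e-01]))
```

View pics/s3.png

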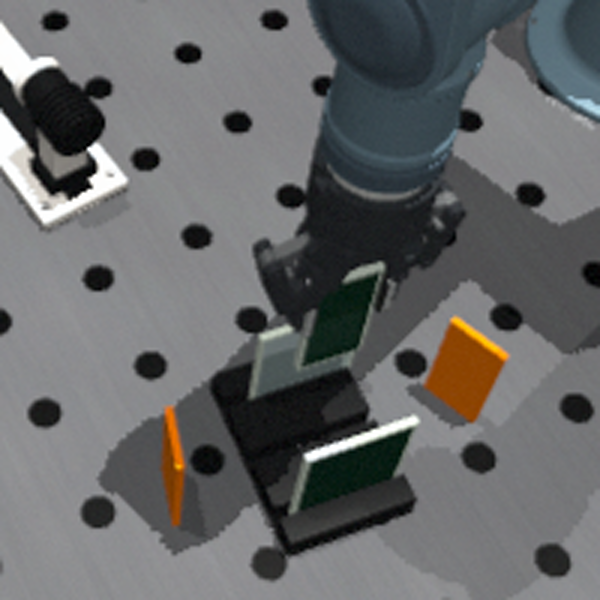

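The plate is out of the rack and held upright. Next I move it above the tester gap.

Emit:
drive_tool(
  motion=[
    [-0.02, 0.005, 0, 0, 0, 0, 0.045],
    [-0.06, 0.016, 0, 0, 0, -0.02, 0.045],
    [-0.105, 0.027, 0, 0, 0, -0.04, 0.045],
    [-0.15, 0.039, 0, 0, 0, -0.07, 0.045],
    [-0.195, 0.051, 0, 0, 0, -0.1, 0.045],
    [-0.24, 0.063, 0, 0, 0, -0.13, 0.045],
    [-0.285, 0.074, 0, 0, 0, -0.16, 0.045],
    [-0.33, 0.086, 0, 0, 0, -0.18, 0.045],
    [-0.37, 0.097, 0, 0, 0, -0.2, 0.045],
    [-0.4, 0.105, 0, 0, 0, -0.209, 0.045],
    [-0.42, 0.11, 0, 0, 0, -0.209, 0.045],
    [-0.426, 0.111, 0, 0, 0, -0.209, 0.045],
  ],
)

```text
time: 7.75
eef_pos: [589.1, -208.5, 213.8]
tcp_rot: [-2.114, -2.323, 0.0]
force: [0.1, 0.2, -0.9]
gripper_width: 0.584
gripper_force: 62.1
```

Emit:
drive_tool(
  motion=[
    [0, 0, 0.01, 0, 0, 0, 0.045],
    [0, 0, 0.025, 0, 0, 0, 0.045],
    [0, 0, 0.045, 0, 0, 0, 0.045],
    [0, 0, 0.065, 0, 0, 0, 0.045],
    [0, 0, 0.085, 0, 0, 0, 0.045],
    [0, 0, 0.105, 0, 0, 0, 0.045],
    [0, 0, 0.117, 0, 0, 0, 0.045],
    [0, 0, 0.122, 0, 0, 0, 0.045],
    [0, 0, 0.122, 0, 0, 0, 0.045],
  ],
)

```text
time: 8.88
eef_pos: [589.5, -206.9, 92.2]
tcp_rot: [-2.112, -2.326, -0.0]
force: [-0.4, -0.3, -1.3]
gripper_width: 0.583
gripper_force: 62.1
```

```bash
python3 - <<'E'
from h import *
from scipy.optimize import least_squares
s=get_state();print(s["time"],s["eef_pos"],s["force"],s["gripper_width"],Ro.from_rotvec(s["tcp_rot"]).as_matrix().round(3))
p=get_image("scene");q=get_image("top")
for n,w in(("scene",p),("top",q)):
    for k in("plate","collar_mouth"):
        for m in masks_of(k,w)[:2]: print(n,k,m["conf"],m["pixel"])
    print("pred collar",proj(w,[590.3+.0959*45,-212.3-.9954*45,105]))
a=cv2.resize(p["img"][80:230,220:350],None,fx=3,fy=4,interpolation=2);b=cv2.resize(q["img"][190:340,430:560],None,fx=3,fy=4,interpolation=2)
cv2.imwrite("pics/s4.png",np.hstack([a,b]))
E
```

```text
8.875 [ 589.50187899 -206.93572446   92.23524377] [-0.40402421 -0.25226101 -1.30681575] 0.582895473936641 [[-0.096  0.995 -0.   ]
 [ 0.995  0.096  0.   ]
 [ 0.    -0.    -1.   ]]
scene plate 0.82 [252.3, 431.6]
scene plate 0.73 [145.9, 280.8]
scene collar_mouth 0.26 [164.9, 284.6]
pred collar [np.float64(131.10077856037816), np.float64(272.18617284220795)]
top plate 0.85 [245.0, 470.0]
top plate 0.75 [230.2, 271.0]
pred collar [np.float64(242.6361046414166), np.float64(501.27663023699404)]
```

View pics/s4.png

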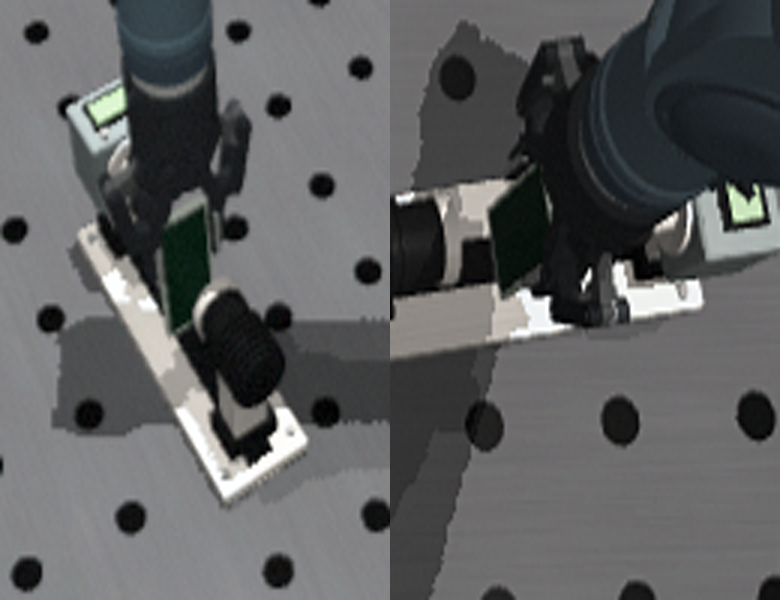

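```bash
python3 - <<'E'
from h import *
c=np.array([589.5,-206.9]);u=np.array([.995,.096]);n=np.array([-.096,.995])
for nm in("top","scene"):
    p=get_image(nm)
    for z in(34,142):
        for x in(25.5,-25.5):
            a=proj(p,[*(c+u*x+n*3),z]);o=[(a[1]-430)*3+390,(a[0]-190)*4] if nm=="top" else [(a[1]-220)*3,(a[0]-80)*4]
            print(nm,z,x,np.round(o))
E
```

```text
top 34 25.5 [484. 208.]
top 34 -25.5 [498. 299.]
top 142 25.5 [538. 156.]
top 142 -25.5 [555. 258.]
scene 34 25.5 [168. 338.]
scene 34 -25.5 [215. 308.]
scene 142 25.5 [157. 229.]
scene 142 -25.5 [208. 198.]
```

The plate's corners match the predicted upright pose to within 1–2 px. I'll advance to just short of the collar.

Emit:
drive_tool(
  motion=[
    [-0.005, 0, 0, 0, 0, 0, 0.045],
    [-0.015, 0, 0, 0, 0, 0, 0.045],
    [-0.025, 0, 0, 0, 0, 0, 0.045],
    [-0.034, 0, 0, 0, 0, 0, 0.045],
    [-0.039, 0, 0, 0, 0, 0, 0.045],
    [-0.04, 0, 0, 0, 0, 0, 0.045],
    [-0.04, 0, 0, 0, 0, 0, 0.045],
    [-0.04, 0, 0, 0, 0, 0, 0.045],
  ],
)

```text
time: 10.28
eef_pos: [593.3, -246.7, 92.3]
tcp_rot: [-2.112, -2.326, -0.0]
force: [-0.6, 0.6, -1.4]
gripper_width: 0.584
gripper_force: 62.1
```

```bash
python3 - <<'E'
from h import *
p=get_image("scene");q=get_image("top");s=get_state();print(s["time"],s["eef_pos"],s["force"],s["torque"])
a=cv2.resize(p["img"][80:180,230:330],None,fx=4,fy=6,interpolation=2);b=cv2.resize(q["img"][200:300,450:550],None,fx=4,fy=6,interpolation=2)
cv2.imwrite("pics/s5.png",np.hstack([a,b]))
E
```

```text
10.375 [ 593.38120499 -246.69903223   92.33931488] [ 0.42617048  0.93558806 -0.21636419] [-0.01119952 -0.03335164 -0.00972046]
```

View pics/s5.png

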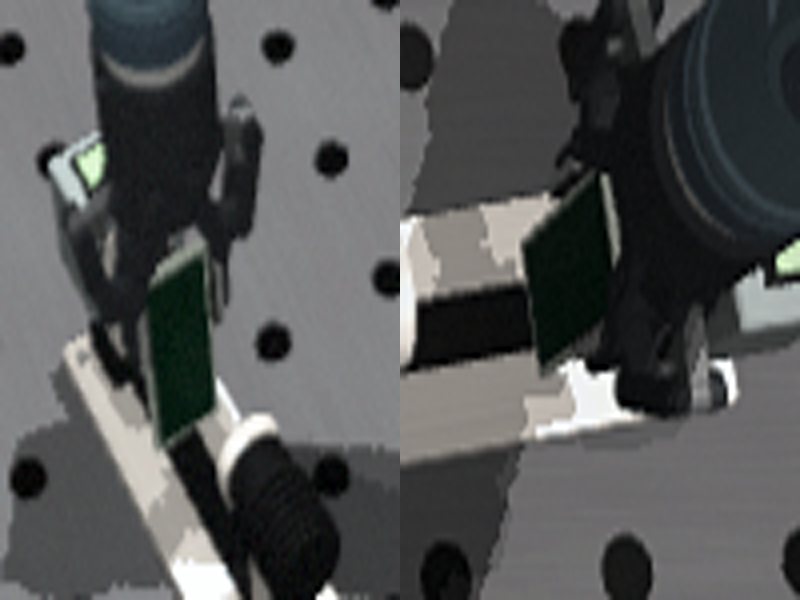

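The plate is upright between the lens and the collar, its bottom edge well above the base. Pressing in small steps now.

Emit:
drive_tool(
  motion=[
    [-0.002, 0, 0, 0, 0, 0, 0.045],
    [-0.004, 0, 0, 0, 0, 0, 0.045],
    [-0.006, 0, 0, 0, 0, 0, 0.045],
    [-0.008, 0, 0, 0, 0, 0, 0.045],
    [-0.008, 0, 0, 0, 0, 0, 0.045],
    [-0.008, 0, 0, 0, 0, 0, 0.045],
  ],
)

```text
time: 11.12
eef_pos: [594.1, -255.0, 92.3]
tcp_rot: [-2.112, -2.325, -0.0]
force: [-0.3, 0.6, -1.4]
gripper_width: 0.584
gripper_force: 62.1
```

Emit:
drive_tool(
  motion=[
    [-0.001, 0, 0, 0, 0, 0, 0.045],
    [-0.002, 0, 0, 0, 0, 0, 0.045],
    [-0.003, 0, 0, 0, 0, 0, 0.045],
    [-0.003, 0, 0, 0, 0, 0, 0.045],
    [-0.003, 0, 0, 0, 0, 0, 0.045],
  ],
)

```text
time: 11.75
eef_pos: [594.4, -257.8, 92.3]
tcp_rot: [-2.112, -2.325, -0.001]
force: [-0.5, 1.0, 0.4]
gripper_width: 0.585
gripper_force: 62.1
```

Emit:
drive_tool(
  motion=[
    [-0.001, 0, 0, 0, 0, 0, 0.045],
    [-0.002, 0, 0, 0, 0, 0, 0.045],
    [-0.002, 0, 0, 0, 0, 0, 0.045],
    [-0.002, 0, 0, 0, 0, 0, 0.045],
  ],
)

```text
time: 12.25
eef_pos: [594.6, -259.9, 92.3]
tcp_rot: [-2.112, -2.325, -0.0]
force: [0.5, 2.8, -0.3]
gripper_width: 0.584
gripper_force: 62.1
```

Emit:
drive_tool(
  motion=[
    [-0.001, 0, 0, 0, 0, 0, 0.045],
    [-0.002, 0, 0, 0, 0, 0, 0.045],
    [-0.002, 0, 0, 0, 0, 0, 0.045],
    [-0.002, 0, 0, 0, 0, 0, 0.045],
  ],
)

```text
time: 12.75
eef_pos: [594.8, -261.9, 92.3]
tcp_rot: [-2.112, -2.325, -0.0]
force: [-0.1, 3.8, -0.2]
gripper_width: 0.584
gripper_force: 62.2
```

Emit:
drive_tool(
  motion=[
    [-0.001, 0, 0, 0, 0, 0, 0.045],
    [-0.001, 0, 0, 0, 0, 0, 0.045],
    [-0.001, 0, 0, 0, 0, 0, 0.045],
  ],
)

```text
time: 13.12
eef_pos: [594.9, -262.9, 92.2]
tcp_rot: [-2.112, -2.325, -0.0]
force: [-0.5, 4.3, 0.6]
gripper_width: 0.586
gripper_force: 62.2
```

Emit:
drive_tool(
  motion=[
    [-0.001, 0, 0, 0, 0, 0, 0.045],
    [-0.001, 0, 0, 0, 0, 0, 0.045],
    [-0.001, 0, 0, 0, 0, 0, 0.045],
  ],
)

```text
time: 13.5
eef_pos: [595.0, -263.9, 92.3]
tcp_rot: [-2.112, -2.325, -0.0]
force: [-0.8, 3.5, 0.3]
gripper_width: 0.588
gripper_force: 62.2
```

Emit:
drive_tool(
  motion=[
    [-0.001, 0, 0, 0, 0, 0, 0.045],
    [-0.001, 0, 0, 0, 0, 0, 0.045],
    [-0.001, 0, 0, 0, 0, 0, 0.045],
  ],
)

```text
time: 13.88
eef_pos: [595.0, -264.3, 92.3]
tcp_rot: [-2.111, -2.325, -0.002]
force: [-0.6, 6.2, 0.8]
gripper_width: 0.586
gripper_force: 62.2
```

Emit:
drive_tool(
  motion=[
    [-0.001, 0, 0, 0, 0, 0, 0.045],
    [-0.001, 0, 0, 0, 0, 0, 0.045],
    [-0.001, 0, 0, 0, 0, 0, 0.045],
  ],
)

```text
time: 14.25
eef_pos: [595.0, -264.3, 92.2]
tcp_rot: [-2.11, -2.325, -0.003]
force: [-0.5, 7.2, 2.0]
gripper_width: 0.585
gripper_force: 62.3
```

The collar took up from about 1.5 to 4 N and then met a hard stop at y = -264.3, with about 7 N now. I'll check that it's steady and hand in.

```bash
python3 - <<'E'
from h import *
F=[]
for i in range(8):
    get_image("top");s=get_state();F.append(s["force"])
print(s["time"],np.mean(F,0),s["eef_pos"],s["gripper_force"],Ro.from_rotvec(s["tcp_rot"]).as_matrix().round(3))
if 5<np.mean(F,0)[1]<15: print(close_job())
E
```

```text
14.65 [-0.76969501  7.43391541  1.96309944] [ 595.02350114 -264.32255263   92.26454643] 62.3143208026886 [[-0.097  0.995 -0.   ]
 [ 0.995  0.097  0.003]
 [ 0.003  0.    -1.   ]]
the job is handed in; nothing more can be done
None
```

I handed the job in at 14.65 s: the plate is gripped by its narrow edges, upright and square to the light, and held against the collar at its stop with a steady push of about 7 N. I judged the stop from the force and position readings, and the covering of the mouth from the measured pose, not from a picture.

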